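# Rewind a polishing-tape cassette at the goldsmith's bench

## Task

Take the orange tape cassette from the rack, lower it upright into the cradle of the rewinder, its long sides towards the open sides of the cradle (in the rack only its ends can be gripped and in the cradle only its sides, so stand it on the rubber mat in between and take it again), and let go. Then turn the crank clockwise until the tape runs off and the resistance suddenly drops away; stop there, no more than three quarters of a turn further, and let go with the cassette still in the cradle. Do not turn the crank before the cassette is in, and leave the grey cassettes and the other things on the bench alone.

Things in the scene. Friction and masses are not known exactly. Their poses are not given: they have to be found in the camera images.
- cassette: orange closed cassette with a black panel on top, loose, 60 x 36 x 50 mm (its x, y, z), about 0.12 kg. Origin at the centre of its underside. It stands in one of the rack's three bays (which one varies).
- rack: fixed plywood rack, three bays along its y at -48, 0, +48 mm. Floor 6 mm thick; walls between and beside the bays 6 mm thick, 44 mm long in x (cassettes stick out 8 mm at both ends), tops 62 mm above the bench, 6 mm above the cassettes. Cassettes stand with x along the rack's x, 3 mm clear of the walls: only their ends can be gripped; they lift straight up. Origin: centre of underside.
- mat: flat black rubber mat, fixed, 110 x 110 x 3 mm, clear of other things, for standing the cassette on while changing the grip. Origin at the centre of its underside.
- rewinder: fixed grey base plate 120 x 270 x 12 mm (x, y, z) carrying the cradle at y = -75 mm and the blue crank tower at y = +75 mm. Origin at the centre of its underside, on the bench.
- cradle (a point): centre of the cradle's floor, 12 mm above the bench, axes as the rewinder's. Cassette stands here with its x along this x, either way round. Aluminium end walls: inner faces at x = +-34 mm (4 mm clear), 8 mm thick, 40 mm wide, 58 mm above the floor (8 mm above the cassette's top). Low ribs: inner faces at y = +-22 mm (4 mm clear), 6 mm thick, 7 mm high; above them the sides are open.
- tower: round blue housing, 84 mm across, 48 mm high, fixed on the base plate (origin at its underside, 12 mm above the bench, on the crank's axis). Its yaw varies and means nothing but the direction in which the crank's arm starts (never towards the cradle).
- brake: the tape brake of the winding works, out of sight under the bench top below the tower, not to be handled (its origin lies on the crank's axis and does not move). It holds the tape while any is left and lets go when it runs off.
- crank (a joint): crank angle, rad, 0 at the start, growing clockwise seen from above about the vertical axis at crank_axis; a stop prevents the other way. Arm 45 mm. While tape is left the knob needs about 9 N along its circle, and gives back by up to 0.1 rad when let go; when it runs off, after 1.4 to 2.6 turns (differs every time, unseen), this drops at once to about 1 N.
- crank_axis (a point): point on the crank's vertical axis, 72 mm above the bench, just under the crank's arm.
- knob_mid (a point): middle of the crank's upright black knob: 22 mm diameter, 40 mm high, from 80 to 120 mm above the bench, 45 mm from the axis. The knob spins freely on its own pin, so a gripper can hold it firmly and follow the circle without turning.
- spare_a: grey cassette with a white panel, same size, in another bay of the rack; leave alone. Origin at the centre of its underside.
- spare_b: second grey cassette, likewise; leave alone.
- tin: small round aluminium tin, 48 mm across, 34 mm high; bystander.
- jar: amber glass jar, 60 mm across, 75 mm high; bystander.
- bowl: white ceramic bowl, 90 mm across, 35 mm high; bystander.
- screwdriver: red-handled screwdriver, 170 mm long, lying between robot and mat; bystander.
- hammer: small hammer, 230 mm long, lying at the back; bystander.
- ring_cone: upright brass ring cone on a 52 mm foot, 85 mm high, beyond the rewinder; bystander.
Not all that is in view belongs to the job. What is shaped like the cassette but green, purple or turquoise is not meant.

How it is judged:
On the way, in this order (a step that is already met when the one before it is completed fails the run):
1. the cassette stands in the cradle, released, the crank not yet turned (horizontal distance between cassette and cradle below 0.008 m and z of cassette in the frame of rewinder below 0.016 m and angle between cassette's own z axis and vertical below 0.1 rad and angle between the x axis of cassette and the x axis of rewinder, either way round below 0.2 rad and contact force between the fingers and cassette below 0.1 N and value of joint crank below 0.5 rad), for 0.2 s.
2. the crank has been turned until the tape ran off and the drag is gone (contact force between brake and tower below 0.3 N and value of joint crank above 4 rad), for 0.2 s.
At the end, for the whole second after the job is handed in: Orange cassette stands upright in the cradle, at rest (within 8 mm of its centre, under 4 mm above its floor, tilt under 0.1, long axis within 0.2 rad of the cradle's); the tape has run off (brake drags under 0.3 N), crank at rest, at most 3/4 turn past the drop (all of step 2 and horizontal distance between cassette and cradle below 0.008 m and z of cassette in the frame of rewinder below 0.016 m and angle between cassette's own z axis and vertical below 0.1 rad and angle between the x axis of cassette and the x axis of rewinder, either way round below 0.2 rad and velocity of joint crank below 0.2 rad/s and linear speed of cassette below 0.02 m/s); the robot touches nothing.
It fails at once if the crank is overwound: more than three quarters of a turn beyond the point where the resistance drops (contact force between feeler and tab above 0.2 N).
It fails at once if a grey cassette is displaced by more than 15 mm (distance of any of spare_a, spare_b from where it was at the start of the episode above 0.015 m).
It fails at once if another thing on the bench is displaced by more than 20 mm (distance of any of tin, jar, bowl, screwdriver, hammer, ring_cone from where it was at the start of the episode above 0.02 m).
It also fails if it takes over 67 s, if anything falls off the work surface, if the arm or the gripper's body presses on something with over 40 N, if the wrist force passes 120 N, or if a joint passes its speed limit or range.

## Robot

A 6-joint arm with a two-finger parallel gripper is mounted at the origin on the work surface. World frame = base frame: x ahead of the robot, y to its left, z up, the work surface at z = 0. Lengths are in m, angles in rad, forces in N, time in s.
With the tool pointing down it reaches from about 0.35 to 0.775 m from the base axis. Payload 5.5 kg.
Tool frame: the origin (TCP) lies at the very end of the fingers, on their centre line; the grasp point (between the pads) lies 19 mm behind it; z points along the fingers, y is the line along which they close (so a half turn about z gives the same grasp; the last joint's range is limited). The gripper opens to 85 mm and grips with 20 to 120 N. Pads are 22 mm wide; open, the fingers measure 114 mm over their backs; the gripper's body (76 mm by 85 mm) begins 54 mm behind the grasp point. The pads swing forward as they close: fully open they stand 13 mm farther back than shut.
Start: joints at [1.097, 0.313, 0.046, 1.304, 0, 1.431], TCP at [0.188, 0.543, 0.231] pointing down, gripper open.
Joint ranges: [-2.76, 2.76], [-0.86, 1.69], [-1.03, 1.26], [-2.2, 2.34], [-1.47, 1.5], [-3.14, 3.14]. Speed limits (rad/s): [2.57, 2.57, 3.14, 3.14, 3.14, 3.14].

## Interface

Orientations are given as a unit quaternion [w, x, y, z].
In Python, from workcell import env gives the robot as it stands. The module is installed in compiled form; this text tells all that it offers.
- The arm moves only by the tool jog_arm, never from a script. Its arguments are lists of equal length, an entry for each row: "gripper": the opening, from 0 (shut) to 1 (fully open); "offset": the shift along the world's x, y, z in cm, a list of three; "twist": the turn about the world's z in degrees. In form: {"gripper": [gripper, ...], "offset": [[dx, dy, dz], ...], "twist": [twist, ...]}. A call has exactly 8 rows; each row is the pose to reach, as a shift and turn from the pose commanded when the call began; what a row does not reach only later rows make up. A row lasts 1/8 s, in which the tool goes at most 62.5 mm and 10.7 degrees, less where a joint would pass 70% of its speed; a pose out of reach is approached as far as the arm can. A call with a gripper value outside its range is refused whole. The fingers move at their own pace and stop on an object; "squeeze" is the grip in N (left out, the last holds). Time passes only in rows, so rows that repeat a pose let the fingers close, or fill a call up. It gives the time, the measured TCP pose, the force, the opening and the grip force at its end, in the units of the state.
- env.get_state(): the state, without advancing time (a new reading comes with each control period).
- env.read_camera(name): name is "side" or "top" or "wrist"; returns a dict with "image" (420x560x3 uint8, red, green, blue), "z_map" (420x560 float32, m along the optical axis (not along the pixel's ray), 0 where there is no reading), "fovy" (degrees; the focal length in pixels is half the picture's height over the tangent of half this angle, whatever the lens; pixels are square), "cx", "cy" (the principal point, pixels), "distortion" ([k1, k2, p1, p2, k3] as OpenCV has them; the pictures are not rectified), "cam_to_world" (4x4, takes a point from camera to world coordinates). Camera axes: x right, y up, looking along -z (the intrinsics and any distortion apply to the point x, -y, -z); pixel columns grow to the right and rows downward; lengths in m; the calibration is good to about 2 mm. A picture is of the moment at which its call begins.
- env.hand_in(): hands the job in; it is judged then, once.
The state is a dict: "clock": time; "joint_pos": joint angles; "qvel": joint speeds; "tau": joint torques, N m; "tcp_pos": TCP position; "orientation": TCP orientation; "wrist_force": force on the tool from outside, world axes, zero at the start; "ft_torque": the same for the moment, N m; "finger_gap": finger opening in m; "grip_force": force on a finger pad.
Only numpy, scipy, OpenCV 4.12 (cv2) and the standard library are available. Lean on these libraries where they do the work, as an engineer would, in place of code of your own. Each camera call takes 0.05 s, during which the arm holds its last target. There are 200 camera calls.

## Working session

There is one attempt and no reset: what is moved stays moved. The work goes in short steps, Python scripts to look and compute and a tool call to move; the robot and the scene stay as the last step left them, time stands still between calls to the robot, and variables do not carry over. Pictures are saved under pics/ and viewed, at most 10 in all, crops included, and the job is handed in when it is done.

Besides the shell and the picture viewer there is one more tool, called after "Call:" as name([rows], argument=value, ...), one row to a line, values as JSON. jog_arm: Moves the arm, as the interface text tells. Its arguments: {"type":"object","properties":{"gripper":{"type":"array"},"offset":{"type":"array"},"twist":{"type":"array"},"squeeze":{"type":"number"}},"required":["gripper","offset","twist"]}

```bash
mkdir -p pics; cat > h.py <<'E'
import numpy as np, cv2, pickle
from workcell import env
def shot(n):
    c=env.read_camera(n); return c
def K(c):
    f=c["image"].shape[0]/2/np.tan(np.radians(c["fovy"])/2)
    return np.array([[f,0,c["cx"]],[0,f,c["cy"]],[0,0,1.]])
def cloud(c):
    h,w=c["z_map"].shape
    u,v=np.meshgrid(np.arange(w),np.arange(h))
    p=np.stack([u,v],-1).reshape(-1,1,2).astype(np.float64)
    n=cv2.undistortPoints(p,K(c),np.array(c["distortion"],float)).reshape(h,w,2)
    z=c["z_map"]; P=np.stack([n[...,0]*z,-n[...,1]*z,-z,np.ones_like(z)],-1)
    W=(P@np.array(c["cam_to_world"]).T)[...,:3]; W[z==0]=np.nan
    return W
def save(c,name): cv2.imwrite(name,c["image"][...,::-1])
E
python3 - <<'E'
from h import *
for n in("top","side"):
    c=shot(n); pickle.dump(c,open(n+".pkl","wb")); save(c,f"pics/{n}0.png"); print(n,c["cam_to_world"],c["fovy"],c["distortion"])
print(env.get_state())
E
```

```text
top [[-0.04920492  0.97630374 -0.21073652  0.36552175]
 [-0.99878238 -0.0488475   0.00690438 -0.01790664]
 [-0.00355318  0.21081966  0.97751852  0.97442561]
 [ 0.          0.          0.          1.        ]] 57.84204259438946 [-0.03999647  0.          0.          0.          0.        ]
side [[ 0.98179173  0.08689768 -0.16891949  0.36092237]
 [-0.18835487  0.56069918 -0.80631189 -1.05877576]
 [ 0.02464639  0.82344716  0.56685742  0.74045338]
 [ 0.          0.          0.          1.        ]] 51.797276800688216 [0.02929685 0.         0.         0.         0.        ]
{'clock': 0.1, 'joint_pos': array([ 1.09740521e+00,  3.13954385e-01,  4.50829163e-02,  1.30359419e+00,
       -1.37433778e-05,  1.43117990e+00]), 'qvel': array([-9.77769960e-04,  4.46248162e-04,  1.41740101e-03, -5.71059948e-05,
        3.95425273e-04,  7.68470034e-04]), 'tau': array([ 2.12482009e-03, -4.81724703e+01,  2.99245101e+01,  1.27019623e-02,
       -9.03546788e-05,  1.19089898e-05]), 'tcp_pos': array([0.18818788, 0.54284798, 0.23047754]), 'orientation': array([-2.45290508e-04,  1.66113686e-01,  9.86106255e-01, -7.97840760e-04]), 'wrist_force': array([ 0.13342253, -0.21846054,  0.61985106]), 'ft_torque': array([ 0.03034974,  0.020136  , -0.00939153]), 'grip_force': 0.0, 'finger_gap': 0.0854320459011408}
```

View pics/top0.png

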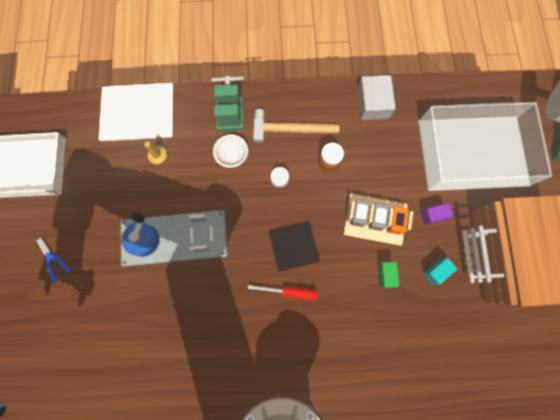

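View pics/side0.png

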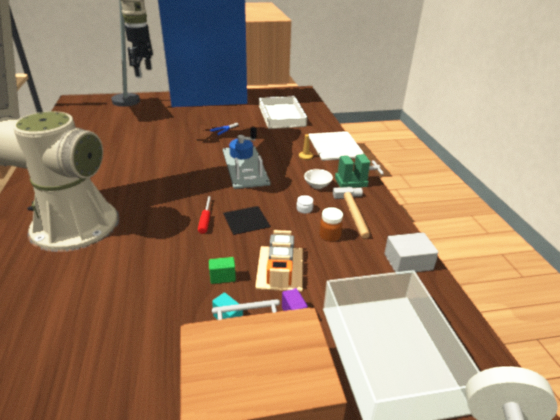

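The top view shows the orange cassette at (400,220) in the rack's right bay, the mat at (294,245), the cradle at (201,233), the tower at (140,238) and its knob near (137,218). The side view agrees: orange is at (280,270), nearest the side camera.

```bash
cat > m.py <<'E'
from h import *
cs={n:pickle.load(open(n+".pkl","rb")) for n in("top","side")}
def rect(P):
    (c,s,a)=cv2.minAreaRect((P[:,:2]*1000).astype(np.float32)); return np.round(c,1),np.round(s,1),round(a,1)
for n,c in cs.items():
    W=cloud(c); hsv=cv2.cvtColor(c["image"],cv2.COLOR_RGB2HSV).astype(int); H,S,V=hsv[...,0],hsv[...,1],hsv[...,2]
    x,y,z=W[...,0],W[...,1],W[...,2]
    def rep(name,m):
        P=W[m]; print(n,name,len(P),"med",np.round(np.median(P,0),4),"z5/95",np.round(np.percentile(P[:,2],[5,95]),4) if len(P) else"",rect(P) if len(P)>5 else "")
    rk=(x>.3)&(x<.62)&(y>-.35)&(y<-.1)
    org=(H>4)&(H<16)&(S>190)&(V>120)
    rep("orange",org&rk&(z>.03)); rep("orangetop",org&rk&(z>.048))
    rep("racktall",rk&(z>.045)&(z<.075)); rep("rackall",rk&(z>.003)&(z<.075)&(x>.37)&(x<.5)&(y<-.14)&(y>-.31))
    mt=(x>.25)&(x<.5)&(y>-.12)&(y<.1)&(V<50)&(z<.02)
    rep("mat",mt)
    rw=(x>.25)&(x<.55)&(y>.1)&(y<.45)
    rep("plate",rw&(z>.007)&(z<.016)); rep("cradlewalls",rw&(y<.28)&(z>.06)&(z<.08)); rep("blue",rw&(H>95)&(H<125)&(S>120)&(z>.05)&(z<.066)); rep("knob",rw&(z>.1)&(z<.13)); rep("arm",rw&(y>.27)&(z>.068)&(z<.1))
E
python3 m.py; python3 -c "
from h import *
c=pickle.load(open('top.pkl','rb'));i=c['image']
a=cv2.resize(i[195:260,335:425],None,fx=6,fy=6,interpolation=cv2.INTER_CUBIC);b=cv2.resize(i[195:275,110:240],None,fx=6,fy=6,interpolation=cv2.INTER_CUBIC)
a=cv2.copyMakeBorder(a,0,0,0,780-a.shape[1],0)[:390]
b=cv2.resize(b,(340,209));a[:209,440:780]=0;a[:209,440:780]=b;cv2.imwrite('pics/crop1.png',a[...,::-1])"
```

```text
top orange 166 med [ 0.5097 -0.3131  0.0552] z5/95 [0.0432 0.0577] (array([ 515.3, -317.6]), array([34.7, 58.4]), 74.5)
top orangetop 153 med [ 0.5128 -0.3145  0.0553] z5/95 [0.052  0.0577] (array([ 515.4, -317.6]), array([34.7, 58.2]), 74.5)
top racktall 1745 med [ 0.5199 -0.2761  0.055 ] z5/95 [0.0475 0.0615] (array([ 462.7, -254.3]), array([152.5, 197.2]), 75.5)
top rackall 872 med [ 0.4734 -0.273   0.0145] z5/95 [0.0035 0.0528] (array([ 438.5, -225.7]), array([164.9, 132.2]), 86.6)
top mat 0 med [nan nan nan] z5/95  
top plate 2937 med [0.4925 0.2289 0.0119] z5/95 [0.0089 0.0148] (array([482.4, 253.8]), array([145.8, 271.8]), 2.3)
top cradlewalls 119 med [0.4748 0.1782 0.0696] z5/95 [0.0632 0.0722] (array([508.6, 177.3]), array([83.6, 37.7]), 1.6)
top blue 608 med [0.4927 0.3156 0.0587] z5/95 [0.0529 0.0619] (array([500.1, 323.8]), array([75.7, 76.8]), 64.5)
top knob 81 med [0.5412 0.3086 0.1189] z5/95 [0.1036 0.1219] (array([541.3, 312.3]), array([15.7, 21.6]), 2.3)
top arm 185 med [0.5108 0.3213 0.0808] z5/95 [0.0748 0.0948] (array([520. , 317.7]), array([22.8, 65.5]), 61.0)
si
[... 444 characters left out ...]
 435.3, -225.8]), array([168. , 129.9]), 89.6)
side mat 576 med [ 0.4608 -0.0613  0.0034] z5/95 [0.0008 0.0058] (array([463.9, -59.9]), array([ 85.4, 107.3]), 8.2)
side plate 806 med [0.4959 0.2047 0.0122] z5/95 [0.0094 0.0149] (array([500.1, 249.2]), array([107.2, 272.8]), 2.5)
side cradlewalls 42 med [0.4755 0.1721 0.0693] z5/95 [0.0617 0.0724] (array([509. , 172.4]), array([81.5, 40. ]), 0.1)
side blue 170 med [0.4979 0.3058 0.0583] z5/95 [0.0513 0.0623] (array([502.5, 316.5]), array([63.6, 75.7]), 54.5)
side knob 34 med [0.5417 0.3057 0.1128] z5/95 [0.1026 0.1201] (array([542.4, 311.2]), array([27.6, 13.9]), 82.2)
side arm 85 med [0.5222 0.3174 0.0806] z5/95 [0.0713 0.0967] (array([520. , 315.4]), array([20.2, 62.8]), 58.7)
  return _methods._mean(a, axis=axis, dtype=dtype,
  ret = um.true_divide(
```

Call:
jog_arm([
  [4,-4.5,0],
  [8,-9,0],
  [12,-13.5,0],
  [16,-18.5,0],
  [20,-24,0],
  [23,-29.5,0],
  [25.5,-35,0],
  [27,-41,0],
], gripper=[1,1,1,1,1,1,1,1], twist=[-10.6,-21.2,-31.8,-42.4,-53,-63.6,-74.2,-84.8])

```text
clock: 1.1
tcp_pos: [0.4582, 0.1355, 0.231]
orientation: [0.0, 0.789, 0.614, 0.0]
wrist_force: [0.9, -0.1, -0.4]
finger_gap: 0.0853
grip_force: 0.0
```

Call:
jog_arm([
  [1,-6,0],
  [2,-12,0],
  [3,-18,0],
  [4,-24,0],
  [4.5,-30,0],
  [5,-36,0],
  [5.5,-42,0],
  [5.5,-45,0],
], gripper=[1,1,1,1,1,1,1,1], twist=[-1.6,-1.6,-1.6,-1.6,-1.6,-1.6,-1.6,-1.6])

```text
clock: 2.1
tcp_pos: [0.5119, -0.3157, 0.2303]
orientation: [-0.0, 0.797, 0.604, -0.0]
wrist_force: [-0.0, 1.0, -0.1]
finger_gap: 0.0853
grip_force: 0.0
```

```bash
python3 - <<'E'
from h import *
c=shot("wrist"); pickle.dump(c,open("w1.pkl","wb")); save(c,"pics/w1.png")
s=env.get_state(); print(s["tcp_pos"],s["orientation"],s["clock"],s["joint_pos"]); print(c["cam_to_world"])
E
```

```text
[ 0.51181873 -0.31842048  0.22993601] [ 4.51522347e-04  7.97523086e-01  6.03287699e-01 -8.21338152e-04] 2.15 [-0.68873846  0.36825013  0.12101877  1.32306821 -0.00180752  1.15761888]
[[ 9.62657827e-01  2.59867939e-01  7.58851891e-02  5.31458756e-01]
 [-2.70721066e-01  9.23951241e-01  2.70229917e-01 -2.47272095e-01]
 [ 1.09876889e-04 -2.80682664e-01  9.59800620e-01  3.73617317e-01]
 [ 0.00000000e+00  0.00000000e+00  0.00000000e+00  1.00000000e+00]]
```

View pics/w1.png

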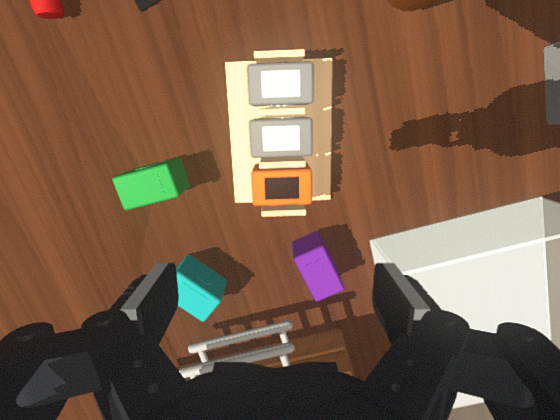

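The wrist view shows the orange cassette at (282,187) between the rack walls, with the two greys above it in the picture and the purple decoy at (318,267).

```bash
cat > w.py <<'E'
from h import *
import sys
from m import rect
c=pickle.load(open(sys.argv[1],"rb"));W=cloud(c)
hsv=cv2.cvtColor(c["image"],cv2.COLOR_RGB2HSV).astype(int);H,S,V=[hsv[...,i] for i in range(3)]
org=(H>4)&(H<16)&(S>190)&(V>120)
print("px 282,187",W[187,282],"318,267",W[267,318])
m=org.copy(); m[:150]=0; m[220:]=0; m[:,:240]=0;m[:,325:]=0
P=W[m]; P=P[P[:,2]>.05]; print(len(P),np.percentile(P[:,2],[5,50,95]),rect(P))
P=W[50:215,225:335].reshape(-1,3); P=P[(P[:,2]>.058)&(P[:,2]<.066)]; print("walltops",len(P),rect(P))
P=W[50:215,225:335].reshape(-1,3); P=P[(P[:,2]>.003)&(P[:,2]<.066)]; print("rack",len(P),rect(P))
P=W[50:110,245:318].reshape(-1,3); P=P[(P[:,2]>.05)&(P[:,2]<.0585)]; print("grey1",len(P),rect(P))
E
sed -i 's/^for n,c in cs.items/if __name__=="__main__":\n  for n,c in cs.items/;' m.py; python3 - <<'E'
s=open('m.py').read(); a,b=s.split('  for n,c in cs.items',1); b='\n'.join('  '+l if i else l for i,l in enumerate(b.split('\n'))); open('m.py','w').write(a+'  for n,c in cs.items'+b)
E
python3 w.py w1.pkl
python3 - <<'E'
from h import *
from m import rect
for n,(v,u) in {"top":(220,400),"side":(270,280)}.items():
    c=pickle.load(open(n+".pkl","rb"));W=cloud(c); print(n,W[v,u])
    hsv=cv2.cvtColor(c["image"],cv2.COLOR_RGB2HSV).astype(int);H,S,V=[hsv[...,i] for i in range(3)]
    m=(H>4)&(H<18)&(S>200)&(V>110)&(W[...,2]>.05)&(W[...,2]<.06); k=np.zeros_like(m);k[v-25:v+25,u-25:u+25]=1
    P=W[m&k]; print(len(P),rect(P))
E
```

```text
px 282,187 [ 0.51894528 -0.3176976   0.05749527] 318,267 [ 0.53261145 -0.41393965  0.05176298]
72 [0.05442064 0.05578703 0.05721431] (array([ 518.3, -318.5]), array([34.5, 58.7]), 77.1)
walltops 1876 (array([ 530.1, -271.3]), array([148.7,  55.1]), 75.2)
rack 15400 (array([ 529.6, -271.4]), array([150.4, 119.3]), 75.3)
grey1 2767 (array([ 542.3, -223.7]), array([39.1, 59.1]), 76.3)
top [ 0.51419995 -0.31748083  0.05773384]
166 (array([ 515.4, -316.4]), array([32.7, 57.5]), 74.9)
side [ 0.51586015 -0.34397676  0.06203277]
1 (array([ 491. , -327.3]), array([0., 0.]), 0.0)
```

Call:
jog_arm([
  [0.6,0,-4],
  [0.6,0,-9],
  [0.6,0,-14],
  [0.6,0,-18],
  [0.6,0,-21],
  [0.6,0,-21],
  [0.6,0,-21],
  [0.6,0,-21],
], gripper=[1,1,1,1,1,1,0.4,0.4], twist=[1,1,1,1,1,1,1,1], squeeze=40)

```text
clock: 3.15
tcp_pos: [0.5196, -0.3135, 0.0235]
orientation: [0.002, 0.791, 0.612, 0.0]
wrist_force: [0.0, -0.4, -0.7]
finger_gap: 0.0595
grip_force: 44.0
```

Call:
jog_arm([
  [0,0,0],
  [0,0,0],
  [0,0,1],
  [0,0,3],
  [0,0,6],
  [0,0,9],
  [0,0,12],
  [0,0,12],
], gripper=[0.4,0.4,0.4,0.4,0.4,0.4,0.4,0.4], twist=[0,0,0,0,0,0,0,0])

```text
clock: 4.15
tcp_pos: [0.5197, -0.3137, 0.1444]
orientation: [0.003, 0.791, 0.612, 0.001]
wrist_force: [0.9, 0.2, -1.6]
finger_gap: 0.0594
grip_force: 44.2
```

```bash
python3 - <<'E'
from h import *
c=shot("wrist"); pickle.dump(c,open("w2.pkl","wb")); save(c,"pics/w2.png")
s=env.get_state(); print(s["tcp_pos"],s["orientation"],s["clock"],s["wrist_force"])
E
sed -n 1p m.py >/dev/null
```

```text
[ 0.51881261 -0.31298218  0.14245269] [1.19043251e-03 7.90838277e-01 6.12023957e-01 2.79983793e-04] 4.2 [ 0.42396068  0.40275362 -1.43060209]
```

View pics/w2.png

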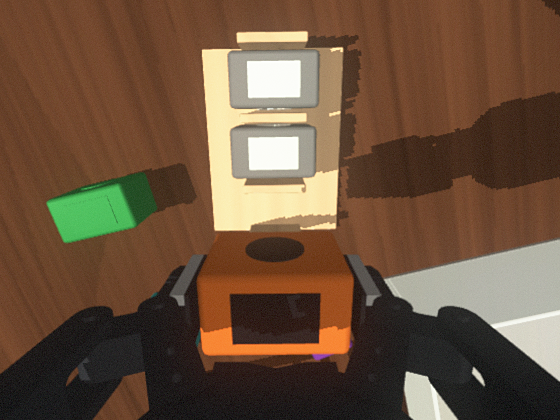

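The cassette is held centrally by its ends, its top at about (275,250) with the black panel towards the camera, and both greys stand undisturbed in the rack. Next I check the mat and the things near it.

```bash
python3 - <<'E'
from h import *
from m import rect
c=pickle.load(open("top.pkl","rb"));W=cloud(c)
for n,(u,v) in dict(mat=(294,245),screwR=(300,293),screwL=(252,288),tin=(280,177)).items(): print(n,W[v,u])
g=c["image"].max(-1); k=np.zeros(g.shape,bool);k[215:275,262:328]=1
m=(k&(g<40)).astype(np.uint8); n,l,s,cc=cv2.connectedComponentsWithStats(m); i=1+np.argmax(s[1:,4]); P=W[l==i]; print(len(P),rect(P),np.median(P[:,2]))
# plate axes from both views
for n in("top","side"):
    c=pickle.load(open(n+".pkl","rb"));W=cloud(c);x,y,z=[W[...,i] for i in range(3)]
    P=W[(x>.42)&(x<.58)&(y>.11)&(y<.4)&(z>.009)&(z<.016)]
    print(n,rect(P))
    for a,b in((.44,.49),(.49,.57)):
        Q=W[(x>a)&(x<b)&(y>.15)&(y<.2)&(z>.066)&(z<.074)]; print(len(Q),rect(Q) if len(Q)>5 else "")
E
```

```text
mat [ 0.47225493 -0.05614108  0.0016853 ]
screwR [ 0.35178785 -0.06303132  0.02863854]
screwL [0.36948801 0.0541145  0.01557408]
tin [ 0.64577022 -0.02888078  0.03309011]Traceback (most recent call last):
  File "<stdin>", line 6, in <module>
    return _wrapfunc(a, 'argmax', axis=axis, out=out, **kwds)
    return bound(*args, **kwds)
ValueError: attempt to get argmax of an empty sequence
```

Call:
jog_arm([
  [-1,5,0],
  [-2,10,0],
  [-3,15,0],
  [-4.5,20,0],
  [-5.5,25.5,0],
  [-5.5,25.5,-2],
  [-5.5,25.5,-4],
  [-5.5,25.5,-6],
], gripper=[0.4,0.4,0.4,0.4,0.4,0.4,0.4,0.4], twist=[5,10,17,17,17,17,17,17])

```text
clock: 5.2
tcp_pos: [0.462, -0.0568, 0.0794]
orientation: [-0.001, 0.691, 0.722, -0.001]
wrist_force: [-0.3, 1.2, -2.2]
finger_gap: 0.0595
grip_force: 44.2
```

Call:
jog_arm([
  [0,0,-3],
  [0,0,-5],
  [0,0,-5.8],
  [0,0,-6],
  [0,0,-6.1],
  [0,0,-6.2],
  [0,0,-6.2],
  [0,0,-6.2],
], gripper=[0.4,0.4,0.4,0.4,0.4,0.4,0.4,0.4], twist=[0,0,0,0,0,0,0,0])

```text
clock: 6.2
tcp_pos: [0.464, -0.0577, 0.0203]
orientation: [0.001, 0.692, 0.722, 0.0]
wrist_force: [-1.6, 0.2, 4.7]
finger_gap: 0.0591
grip_force: 44.8
```

Call:
jog_arm([
  [0,0,0],
  [0,0,0],
  [0,0,2],
  [0,0,5],
  [0,0,9],
  [0,0,14],
  [0,0,19],
  [0,0,20],
], gripper=[1,1,1,1,1,1,1,1], twist=[0,0,0,0,0,10,20,30])

```text
clock: 7.2
tcp_pos: [0.4653, -0.0582, 0.223]
orientation: [0.003, 0.479, 0.878, 0.001]
wrist_force: [0.2, -0.6, -0.9]
finger_gap: 0.0851
grip_force: 0.0
```

Call:
jog_arm([
  [0,0,0],
  [0,0,0],
  [0,0,0],
  [0,0,0],
  [0,0,0],
  [0,0,0],
  [0,0,0],
  [0,0,0],
], gripper=[1,1,1,1,1,1,1,1], twist=[10,20,30,40,50,60,60,60])

```text
clock: 8.2
tcp_pos: [0.4633, -0.0576, 0.2192]
orientation: [-0.0, -0.02, 1.0, 0.0]
wrist_force: [-0.9, 0.4, 0.7]
finger_gap: 0.0856
grip_force: 0.0
```

```bash
cat > o.py <<'E'
from h import *
from m import rect
import sys
s=env.get_state(); print(s["tcp_pos"],s["orientation"],s["clock"])
q=s["orientation"]; print("yaw",2*np.degrees(np.arctan2(q[2],q[1]))-90)
for n in ("wrist","top","side"):
    c=shot(n); pickle.dump(c,open(sys.argv[1]+n+".pkl","wb"));W=cloud(c)
    if n=="wrist": save(c,f"pics/{sys.argv[1]}.png")
    hsv=cv2.cvtColor(c["image"],cv2.COLOR_RGB2HSV).astype(int);H,S,V=[hsv[...,i] for i in range(3)]
    m=(H>3)&(H<18)&(S>160)&(V>60)&(W[...,2]>.045)&(W[...,2]<.085)&(W[...,0]>.4)&(W[...,0]<.6)&(W[...,1]>-.13)&(W[...,1]<.3)
    P=W[m]; print(n,len(P))
    if len(P)>5:
        zt=np.percentile(P[:,2],90); P=P[P[:,2]>zt-.004]; print(round(zt,4),rect(P))
E
python3 o.py a
```

```text
[ 0.4632868  -0.05755272  0.21920878] [-6.93255784e-05 -2.01694723e-02  9.99796570e-01  8.42657622e-05] 8.2
yaw 92.31140802010626
wrist 459
0.0544 (array([464.4, -63.7]), array([59.9, 35.2]), 2.9)
top 0
side 174
0.0546 (array([464.5, -63.9]), array([60.2, 39.1]), 2.9)
```

View pics/a.png

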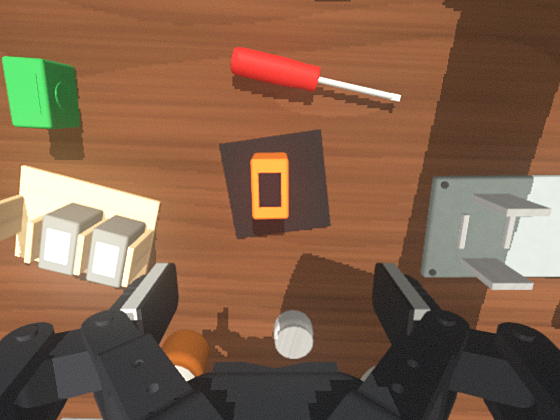

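The cassette stands upright on the mat at pixel (270,186), yaw 2.9°. The cradle walls are at (512,204) and (497,272). I grip its sides now and measure the cradle from the stored views.

Call:
jog_arm([
  [0.1,-0.6,-4],
  [0.1,-0.6,-9],
  [0.1,-0.6,-14],
  [0.1,-0.6,-18],
  [0.1,-0.6,-19.7],
  [0.1,-0.6,-19.7],
  [0.1,-0.6,-19.7],
  [0.1,-0.6,-19.7],
], gripper=[1,1,1,1,1,1,0,0], twist=[0.6,0.6,0.6,0.6,0.6,0.6,0.6,0.6])

```text
clock: 9.35
tcp_pos: [0.4654, -0.0639, 0.0235]
orientation: [0.001, -0.027, 1.0, -0.0]
wrist_force: [-0.3, -0.1, 0.4]
finger_gap: 0.0516
grip_force: 0.0
```

Call:
jog_arm([
  [0,0,0],
  [0,0,0],
  [0,0,0],
  [0,0,1],
  [0,0,4],
  [0,0,9],
  [0,0,12],
  [0,0,12],
], gripper=[0,0,0,0,0,0,0,0], twist=[0,0,0,0,0,0,0,0])

```text
clock: 10.35
tcp_pos: [0.4661, -0.0641, 0.1451]
orientation: [0.003, -0.027, 1.0, -0.001]
wrist_force: [-0.1, -0.7, -2.2]
finger_gap: 0.0354
grip_force: 40.6
```

```bash
python3 o.py b; cat > cr.py <<'E'
from h import *
from m import rect
import sys
for f in sys.argv[1:]:
    c=pickle.load(open(f,"rb"));W=cloud(c);x,y,z=[W[...,i] for i in range(3)]
    box=(x>.42)&(x<.6)&(y>.1)&(y<.24)
    print(f)
    for nm,m in dict(plate=(x>.4)&(x<.6)&(y>.08)&(y<.42)&(z>.008)&(z<.016),wallLo=box&(x<.505)&(z>.065)&(z<.075),wallHi=box&(x>.505)&(z>.065)&(z<.075)).items():
        P=W[m]; print(nm,len(P),rect(P) if len(P)>5 else "",np.median(P[:,2]) if len(P) else "")
E
python3 cr.py top.pkl side.pkl awrist.pkl bwrist.pkl
```

```text
[ 0.46605916 -0.06410525  0.14507885] [ 2.54113537e-03 -2.68435722e-02  9.99636039e-01 -8.68772822e-04] 10.35
yaw 93.07642743092794
wrist 0
top 0
side 0
top.pkl
plate 3331 (array([505.2, 253.8]), array([121. , 270.2]), 2.9) 0.011931572281303149
wallLo 57 (array([470.9, 176.2]), array([ 8.1, 37.6]), 3.4) 0.06970412953026128
wallHi 53 (array([547.2, 179.3]), array([ 8.6, 35.9]), 1.3) 0.06968577882376492
side.pkl
plate 919 (array([506.4, 249.5]), array([119.8, 272.8]), 2.5) 0.012243035515170364
wallLo 19 (array([472.2, 172.3]), array([ 7.8, 40.2]), 2.1) 0.06965359980820418
wallHi 18 (array([548.9, 175.9]), array([ 7.3, 33.3]), 4.0) 0.07053699967520727
awrist.pkl
plate 10805 (array([509.3, 196.5]), array([120.7, 158.7]), 2.8) 0.012596833433266563
wallLo 444 (array([471.7, 175.3]), array([ 7.8, 40.8]), 2.4) 0.07038596969225322
wallHi 426 (array([548.2, 179. ]), array([ 8.9, 41.1]), 2.8) 0.07031548194786885
bwrist.pkl
plate 9010 (array([510.6, 160.2]), array([119.7,  87.1]), 2.9) 0.012665795362415716
wallLo 0  
wallHi 61 (array([548.5, 159. ]), array([3.9, 8. ]), 83.2) 0.06729774963881638
```

Call:
jog_arm([
  [1,5,0],
  [2,10,0],
  [3,15,0],
  [4,20,0],
  [4.5,24.1,0],
  [4.5,24.1,0],
  [4.5,24.1,-2],
  [4.5,24.1,-4],
], gripper=[0,0,0,0,0,0,0,0], twist=[0,0,0,0,0,0,0,0])

```text
clock: 11.5
tcp_pos: [0.5083, 0.1765, 0.1006]
orientation: [-0.001, -0.027, 1.0, -0.0]
wrist_force: [0.0, -0.4, -1.7]
finger_gap: 0.0355
grip_force: 40.8
```

```bash
sed -i 's/z>.0*45)&(W/&/; s/W\[...,2\]<.085/W[...,2]<.18/' o.py; sed -i 's/W\[...,2\]<.085/W[...,2]<.18/' o.py; python3 o.py c; python3 cr.py cwrist.pkl ctop.pkl cside.pkl
```

```text
[0.50828056 0.1765451  0.10056424] [-1.13303795e-03 -2.66269518e-02  9.99644734e-01 -3.56699335e-04] 11.5
yaw 93.05158674053484
wrist 9734
0.1315 (array([507.5, 176.3]), array([60.8, 36. ]), 2.5)
top 130
0.1287 (array([482.2, 171.6]), array([17.8, 37. ]), 22.4)
side 195
0.1282 (array([505.3, 164.6]), array([63.7, 57.4]), 68.3)
cwrist.pkl
plate 30065 (array([506.7, 246.8]), array([119.8, 259. ]), 2.4) 0.012647510185933436
wallLo 1189 (array([471.9, 176. ]), array([ 8.3, 39.8]), 3.4) 0.0705844647880749
wallHi 0  
ctop.pkl
plate 1523 (array([507.2, 205.3]), array([120.2, 172.8]), 3.1) 0.011839777661804884
wallLo 56 (array([470.7, 176.7]), array([ 8.1, 36.8]), 3.3) 0.06965023584614893
wallHi 14 (array([549. , 166.2]), array([10.9,  6.3]), 62.6) 0.06924526260875352
cside.pkl
plate 856 (array([507. , 248.8]), array([120.5, 271. ]), 2.7) 0.012317422895723074
wallLo 18 (array([472.1, 172.2]), array([ 7.2, 35.7]), 5.4) 0.06979000693577025
wallHi 18 (array([548.1, 176.7]), array([ 8.4, 33.3]), 3.5) 0.06979595145034467
```

View pics/c.png

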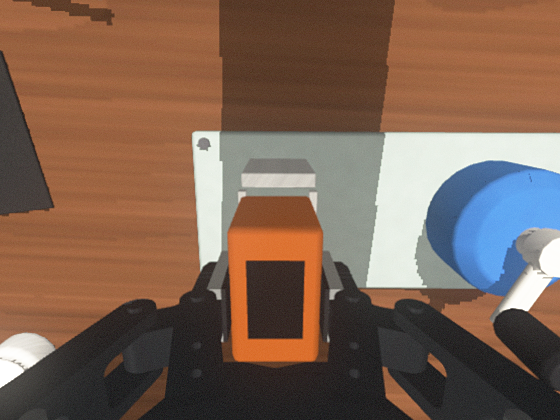

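Call:
jog_arm([
  [0.2,0.1,0],
  [0.2,0.1,-1.5],
  [0.2,0.1,-3],
  [0.2,0.1,-4.5],
  [0.2,0.1,-5.7],
  [0.2,0.1,-6.4],
  [0.2,0.1,-6.8],
  [0.2,0.1,-6.8],
], gripper=[0,0,0,0,0,0,0,0], twist=[0,0,0,0,0,0,0,0])

```text
clock: 12.65
tcp_pos: [0.5113, 0.1785, 0.0342]
orientation: [-0.0, -0.027, 1.0, 0.0]
wrist_force: [-0.2, 0.4, -1.1]
finger_gap: 0.0354
grip_force: 40.8
```

Call:
jog_arm([
  [0,0,-0.05],
  [0,0,-0.1],
  [0,0,-0.15],
  [0,0,-0.15],
  [0,0,-0.15],
  [0,0,-0.15],
  [0,0,-0.15],
  [0,0,-0.15],
], gripper=[0,0,0,0,0,0,0,0], twist=[0,0,0,0,0,0,0,0])

```text
clock: 13.65
tcp_pos: [0.5113, 0.1784, 0.0328]
orientation: [-0.0, -0.027, 1.0, 0.0]
wrist_force: [-0.5, -0.2, -1.7]
finger_gap: 0.0354
grip_force: 40.8
```

Call:
jog_arm([
  [0,0,-0.05],
  [0,0,-0.1],
  [0,0,-0.15],
  [0,0,-0.15],
  [0,0,-0.15],
  [0,0,-0.15],
  [0,0,-0.15],
  [0,0,-0.15],
], gripper=[0,0,0,0,0,0,0,0], twist=[0,0,0,0,0,0,0,0])

```text
clock: 14.65
tcp_pos: [0.5113, 0.1784, 0.0324]
orientation: [0.0, -0.027, 1.0, 0.0]
wrist_force: [-3.6, -0.3, 7.9]
finger_gap: 0.0355
grip_force: 42.2
```

Call:
jog_arm([
  [0,0,0],
  [0,0,0],
  [0,0,1],
  [0,0,4],
  [0,0,8],
  [0,0,13],
  [0,0,17],
  [0,0,17],
], gripper=[1,1,1,1,1,1,1,1], twist=[0,0,0,0,0,0,0,0])

```text
clock: 15.65
tcp_pos: [0.5137, 0.1789, 0.2058]
orientation: [0.004, -0.027, 1.0, 0.001]
wrist_force: [0.5, 0.3, 0.8]
finger_gap: 0.0851
grip_force: 0.0
```

```bash
python3 o.py d; python3 cr.py dwrist.pkl; cat > kn.py <<'E'
from h import *
from m import rect
import sys
for f in sys.argv[1:]:
    c=pickle.load(open(f,"rb"));W=cloud(c);x,y,z=[W[...,i] for i in range(3)]
    box=(x>.4)&(x<.62)&(y>.25)&(y<.42); g=c["image"].max(-1)
    hsv=cv2.cvtColor(c["image"],cv2.COLOR_RGB2HSV).astype(int)
    print(f)
    blue=(hsv[...,0]>95)&(hsv[...,0]<125)&(hsv[...,1]>120)
    for nm,m in dict(knobtop=box&(z>.117)&(z<.124),knob=box&(z>.09)&(z<.124),tower=box&blue&(z>.056)&(z<.064)).items():
        P=W[m]; print(nm,len(P),rect(P) if len(P)>5 else "", cv2.minEnclosingCircle((P[:,:2]*1000).astype(np.float32)) if len(P)>5 else "",np.median(P[:,2]) if len(P) else "")
E
python3 kn.py dwrist.pkl dtop.pkl dside.pkl top.pkl side.pkl
```

```text
[0.51372708 0.17893458 0.20578512] [ 3.92080807e-03 -2.68589398e-02  9.99631310e-01  6.84679147e-04] 15.65
yaw 93.07820235047927
wrist 1698
0.0635 (array([510.2, 178.1]), array([59.7, 34.7]), 2.5)
top 217
0.0639 (array([509.8, 178.1]), array([57.9, 32. ]), 1.5)
side 134
0.0634 (array([509.9, 172.2]), array([56.5, 30.3]), 2.7)
dwrist.pkl
plate 17937 (array([506.7, 252.4]), array([119.8, 270.6]), 2.6) 0.012634300974594281
wallLo 488 (array([486.6, 176. ]), array([37. , 39.4]), 2.2) 0.07049196959143508
wallHi 428 (array([529.1, 178.4]), array([44.4, 38.8]), 3.0) 0.07051388624928781
dwrist.pkl
knobtop 562 (array([544.5, 311.2]), array([20.4, 20.5]), 52.3) ((545.0953979492188, 311.3765563964844), 11.031439781188965) 0.12039466736922333
knob 1103 (array([544.3, 311. ]), array([21.1, 20.6]), 49.3) ((544.9832153320312, 311.13848876953125), 11.127348899841309) 0.11729259360326605
tower 3865 (array([501.6, 327.1]), array([74.1, 77.3]), 3.0) ((502.61090087890625, 326.7324523925781), 39.24729919433594) 0.06023767354455817
dtop.pkl
knobtop 0   
knob 0   
tower 398 (array([503.7, 319.9]), array([7
[... 696 characters left out ...]
array([543. , 311.2]), array([20.5, 20.9]), 61.2) ((543.4312133789062, 312.0304870605469), 11.187766075134277) 0.11770282090645035
tower 490 (array([499.6, 326.4]), array([71.4, 73.5]), 64.5) ((501.44287109375, 326.83544921875), 38.92543029785156) 0.05920858125934292
side.pkl
knobtop 15 (array([543.8, 312.2]), array([18.9, 17.1]), 45.0) ((544.475830078125, 312.88128662109375), 12.023923873901367) 0.11930723579656266
knob 60 (array([543. , 308.9]), array([18.4, 29. ]), 20.7) ((543.8148803710938, 309.1864013671875), 15.73021411895752) 0.10829043852576536
tower 115 (array([501.7, 317.3]), array([59.3, 70.5]), 64.4) ((500.8937072753906, 320.62738037109375), 38.40679168701172) 0.05942045398398499
```

View pics/d.png

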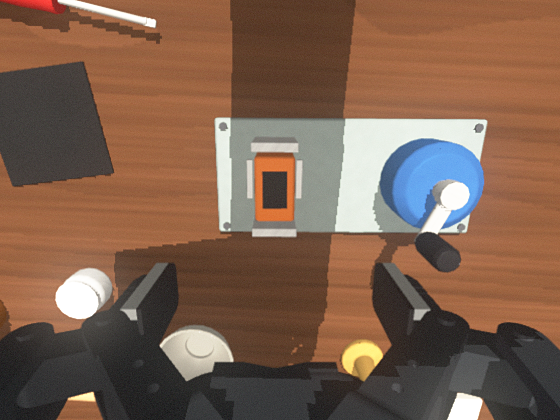

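The cassette stands in the cradle at pixel (274,187), measured within 1 mm of centre. The crank's knob is at (440,250) and its hub at (454,195).

Call:
jog_arm([
  [1,4,0],
  [2,9,0],
  [3.2,13.3,0],
  [3.2,13.3,-3],
  [3.2,13.3,-7],
  [3.2,13.3,-10],
  [3.2,13.3,-12],
  [3.2,13.3,-12],
], gripper=[1,1,1,1,1,1,1,1], twist=[0,0,0,0,0,0,0,0])

```text
clock: 16.8
tcp_pos: [0.5406, 0.3103, 0.0777]
orientation: [-0.003, -0.027, 1.0, -0.001]
wrist_force: [-0.3, -0.2, 0.5]
finger_gap: 0.0858
grip_force: 0.0
```

```bash
python3 o.py e | head -2; python3 kn.py ewrist.pkl
```

```text
[0.54064055 0.3103195  0.07771529] [-0.00336954 -0.02682959  0.99963356 -0.00125452] 16.8
yaw 93.07483391142915
ewrist.pkl
knobtop 3787 (array([542.2, 310.2]), array([ 26.3, 112.8]), 3.0) ((534.641357421875, 309.820556640625), 56.41065216064453) 0.12050215676857227
knob 9224 (array([542.2, 310.2]), array([ 26.3, 114.1]), 3.0) ((535.1673583984375, 309.79193115234375), 57.05033493041992) 0.1143494540941434
tower 13060 (array([503. , 327.5]), array([76.3, 76.8]), 41.4) ((503.0952453613281, 327.05450439453125), 39.233097076416016) 0.06037125841622451
```

View pics/e.png

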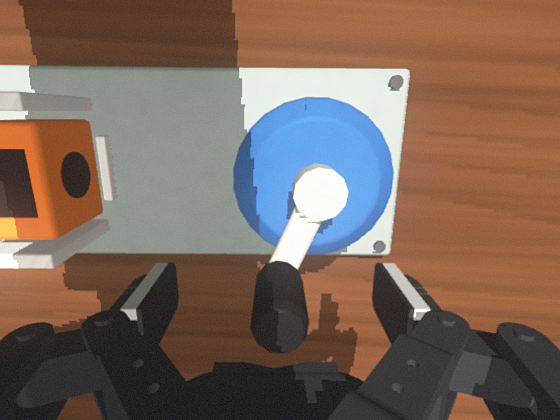

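The knob stands between the open fingers at (278,310), slightly forward, and the hub is at (320,193), clear. I raise a little, settle, then close.

Call:
jog_arm([
  [0.2,0,0.6],
  [0.2,0,0.6],
  [0.2,0,0.6],
  [0.2,0,0.6],
  [0.2,0,0.6],
  [0.2,0,0.6],
  [0.2,0,0.6],
  [0.2,0,0.6],
], gripper=[1,1,1,0,0,0,0,0], twist=[0,0,0,0,0,0,0,0], squeeze=60)

```text
clock: 17.95
tcp_pos: [0.5452, 0.3115, 0.0875]
orientation: [-0.0, -0.027, 1.0, 0.0]
wrist_force: [-0.9, -0.2, 2.1]
finger_gap: 0.0201
grip_force: 58.6
```

```bash
python3 - <<'E'
from h import *
s=env.get_state();print(s["clock"],s["tcp_pos"],s["wrist_force"],s["finger_gap"],s["grip_force"])
p=s["tcp_pos"][:2]; a=np.array([.503,.3273]); d=p-a; print(np.hypot(*d),np.degrees(np.arctan2(d[1],d[0])))
k=np.array([.5445,.3113])-a; t0=np.arctan2(k[1],k[0]); print(np.degrees(t0))
for j in range(6):
    b=t0-j*np.radians(160)
    base=a+.045*np.array([np.cos(b),np.sin(b)])
    o=[]
    for i in range(1,9):
        t=b-i*np.radians(20); o.append(np.round((a+.045*np.array([np.cos(t),np.sin(t)])-base)*100,1).tolist()+[0])
    print(j,o)
E
```

```text
17.95 [0.54517679 0.31154016 0.08746206] [-0.8513672  -0.22837191  2.13632814] 0.020111885847223124 58.551919274032116
0.045025040170914014 -20.48877676498544
-21.083754582380603
0 [[-0.8, -1.3, 0], [-2.0, -2.3, 0], [-3.5, -2.8, 0], [-5.1, -2.8, 0], [-6.5, -2.2, 0], [-7.7, -1.2, 0], [-8.5, 0.2, 0], [-8.7, 1.7, 0]]
1 [[0.3, 1.5, 0], [1.1, 2.9, 0], [2.3, 3.9, 0], [3.8, 4.4, 0], [5.4, 4.3, 0], [6.8, 3.8, 0], [8.0, 2.7, 0], [8.8, 1.4, 0]]
2 [[0.2, -1.5, 0], [-0.1, -3.1, 0], [-0.9, -4.4, 0], [-2.1, -5.4, 0], [-3.6, -5.9, 0], [-5.1, -5.9, 0], [-6.6, -5.3, 0], [-7.8, -4.3, 0]]
3 [[-0.8, 1.4, 0], [-1.0, 2.9, 0], [-0.7, 4.4, 0], [0.1, 5.8, 0], [1.3, 6.8, 0], [2.8, 7.3, 0], [4.4, 7.2, 0], [5.8, 6.7, 0]]
4 [[1.2, -1.0, 0], [1.9, -2.4, 0], [2.2, -3.9, 0], [1.9, -5.5, 0], [1.1, -6.8, 0], [-0.1, -7.8, 0], [-1.6, -8.3, 0], [-3.2, -8.3, 0]]
5 [[-1.5, 0.6, 0], [-2.6, 1.6, 0], [-3.4, 3.0, 0], [-3.6, 4.5, 0], [-3.3, 6.0, 0], [-2.5, 7.4, 0], [-1.3, 8.4, 0], [0.2, 8.9, 0]]
```

Call:
jog_arm([
  [-0.8,-1.3,0],
  [-2.0,-2.3,0],
  [-3.5,-2.8,0],
  [-5.1,-2.8,0],
  [-6.5,-2.2,0],
  [-7.7,-1.2,0],
  [-8.5,0.2,0],
  [-8.7,1.7,0],
], gripper=[0,0,0,0,0,0,0,0], twist=[0,0,0,0,0,0,0,0])

```text
clock: 18.95
tcp_pos: [0.4582, 0.3258, 0.0874]
orientation: [0.0, -0.026, 1.0, -0.003]
wrist_force: [2.1, -9.8, 3.1]
finger_gap: 0.0201
grip_force: 60.5
```

Call:
jog_arm([
  [0.3,1.5,0],
  [1.1,2.9,0],
  [2.3,3.9,0],
  [3.8,4.4,0],
  [5.4,4.3,0],
  [6.8,3.8,0],
  [8.0,2.7,0],
  [8.8,1.4,0],
], gripper=[0,0,0,0,0,0,0,0], twist=[0,0,0,0,0,0,0,0])

```text
clock: 19.95
tcp_pos: [0.5451, 0.3449, 0.0874]
orientation: [-0.001, -0.028, 1.0, 0.003]
wrist_force: [-7.0, 6.7, 1.5]
finger_gap: 0.0203
grip_force: 60.3
```

Call:
jog_arm([
  [0.2,-1.5,0],
  [-0.1,-3.1,0],
  [-0.9,-4.4,0],
  [-2.1,-5.4,0],
  [-3.6,-5.9,0],
  [-5.1,-5.9,0],
  [-6.6,-5.3,0],
  [-7.8,-4.3,0],
], gripper=[0,0,0,0,0,0,0,0], twist=[0,0,0,0,0,0,0,0])

```text
clock: 20.95
tcp_pos: [0.4703, 0.2972, 0.0876]
orientation: [0.002, -0.025, 1.0, -0.002]
wrist_force: [8.0, -5.6, -3.1]
finger_gap: 0.0203
grip_force: 60.1
```

Call:
jog_arm([
  [-0.8,1.4,0],
  [-1.0,2.9,0],
  [-0.7,4.4,0],
  [0.1,5.8,0],
  [1.3,6.8,0],
  [1.3,6.8,0],
  [1.3,6.8,0],
  [1.3,6.8,0],
], gripper=[0,0,0,0,0,0,0,0], twist=[0,0,0,0,0,0,0,0])

```text
clock: 21.95
tcp_pos: [0.4811, 0.3672, 0.0876]
orientation: [0.0, -0.027, 1.0, 0.0]
wrist_force: [0.3, -0.2, 2.1]
finger_gap: 0.0202
grip_force: 60.5
```

Call:
jog_arm([
  [0,0,0],
  [0,0,0],
  [0,0,0],
  [0,0,0],
  [0,0,0],
  [0,0,0],
  [1.5,0.5,0],
  [3.1,0.4,0],
], gripper=[0,0,0,0,0,0,0,0], twist=[0,0,0,0,0,0,0,0])

```text
clock: 22.95
tcp_pos: [0.5125, 0.3721, 0.0874]
orientation: [-0.0, -0.027, 1.0, 0.0]
wrist_force: [-1.6, -0.8, 4.1]
finger_gap: 0.0202
grip_force: 60.8
```

The drag is gone: 1.6 N while moving, against about 10 N before. I open only partly, because the hub lies along the closing line, and then rise.

Call:
jog_arm([
  [0,0,0],
  [0,0,0],
  [0,0,0],
  [0,0,1],
  [0,0,3],
  [0,0,6],
  [0,0,10],
  [0,0,13],
], gripper=[0.4,0.4,0.4,0.4,0.4,0.4,0.4,0.4], twist=[0,0,0,0,0,0,0,0])

```text
clock: 23.95
tcp_pos: [0.5124, 0.3717, 0.2201]
orientation: [0.001, -0.027, 1.0, 0.001]
wrist_force: [0.5, -0.7, 0.3]
finger_gap: 0.034
grip_force: 0.0
```

Call:
jog_arm([
  [0,0,0],
  [0,0,0],
  [0,0,0],
  [0,0,0],
  [0,0,0],
  [0,0,0],
  [0,0,0],
  [0,0,0],
], gripper=[0.4,0.4,0.4,0.4,0.4,0.4,0.4,0.4], twist=[0,0,0,0,0,0,0,0])

```text
clock: 24.95
tcp_pos: [0.5123, 0.3715, 0.2174]
orientation: [0.0, -0.027, 1.0, 0.0]
wrist_force: [0.5, -0.3, 0.2]
finger_gap: 0.0339
grip_force: 0.0
```

```bash
python3 o.py f; python3 kn.py fwrist.pkl
```

```text
[0.51231927 0.37145774 0.21736922] [ 2.81743091e-05 -2.68270024e-02  9.99640088e-01  7.60250724e-05] 24.95
yaw 93.07451690165658
wrist 1882
0.0634 (array([510.1, 179.3]), array([58.8, 35.9]), 2.6)
top 248
0.064 (array([509.4, 177.6]), array([57.9, 32.4]), 3.3)
side 138
0.0634 (array([510.4, 174.4]), array([58.7, 34.3]), 5.9)
fwrist.pkl
knobtop 555 (array([515.5, 370.3]), array([20.5, 20.5]), 22.0) ((515.374755859375, 370.47540283203125), 10.669331550598145) 0.12043544907808448
knob 770 (array([515.3, 370.6]), array([21. , 20.9]), 20.6) ((515.4531860351562, 370.6026306152344), 10.913629531860352) 0.11994380632214845
tower 3827 (array([502.1, 326.4]), array([74.5, 76.5]), 63.9) ((502.8855285644531, 327.0907897949219), 38.980953216552734) 0.06032507435924567
```

View pics/f.png

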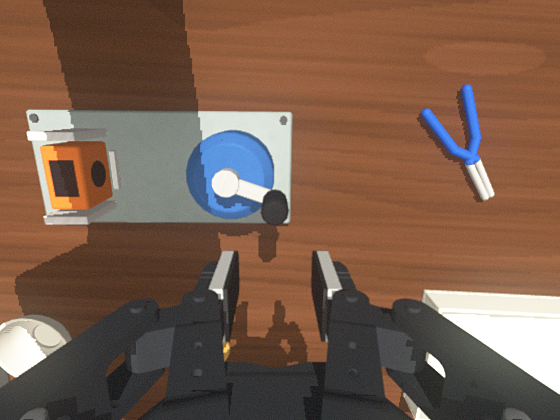

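The cassette sits in the cradle at (75,177). The knob at (273,207) is free and has not sprung back.

```bash
python3 -c "
from workcell import env
print(env.hand_in())"
```

```text
the job is handed in; nothing more can be done
None
```

The job is handed in, with no verdict returned: the orange cassette stands upright in the cradle, and I stopped and let go of the crank after about 1.7 turns, when the drag fell from about 10 N to under 2 N.

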